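Load packing blocks onto a spring lift

ROBOT

A 6-joint arm with a two-finger parallel gripper is mounted at the origin on a cart in front of the work surface, level with it; the furniture and walls round the work are solid. World frame = base frame: x ahead of the robot, y to its left, z up, the work surface at z = 0. Lengths are in mm, angles in rad, forces in N, time in s.
With the tool pointing down it reaches from about 400 to 925 mm from the base axis. Payload 12.5 kg.
Tool frame: the origin (TCP) lies between the finger pads; the fingertips stand 25 mm ahead of it and the grasp point (between the pads) lies 6 mm ahead of it; z points along the fingers, y is the line along which they close (so a half turn about z gives the same grasp; the last joint's range is limited). The gripper opens to 95 mm and grips with 3 to 60 N. Pads are 20 mm wide; open, the fingers measure 119 mm over their backs; the gripper's body (75 mm by 180 mm) begins 59 mm behind the grasp point.
Start: joints at [-1.334, 0.491, 1.559, -0, 1.092, -0.106], TCP at [210.101, -588.644, 239.661] pointing down, gripper open.
Joint ranges: [-3.1, 3.1], [-0.84, 2.19], [0.05, 2.79], [-1.13, 4.28], [0.06, 2.93], [-2.69, 2.69]. Speed limits (rad/s): [2.22, 2.22, 2.79, 3.14, 3.14, 3.14].

INTERFACE

Orientations are given as [roll, pitch, yaw] about the fixed x, y, z axes, in that order (R = Rz(yaw) Ry(pitch) Rx(roll)).
In Python, from cell import state, read_camera, job_done, cut_out gives the robot as it stands. The module is installed in compiled form; this text tells all that it offers.
- The arm moves only by the tool jog_arm, never from a script. Its argument "motion" is a list of rows, each a list of 2 entries, a list of its own where there are three numbers: the shift along the tool's x, y, z in mm, then the turn about the tool's z in rad. A call has 1 to 5 rows; each row is the pose to reach, as a shift and turn from the pose commanded when the call began, along the tool's axes at that moment; what a row does not reach only later rows make up. A row lasts 1/10 s, in which the tool goes at most 50 mm and 8.59 degrees, less where a joint would pass 70% of its speed; a pose out of reach is approached as far as the arm can. A call with a gripper value outside its range is refused whole. "grip" is the closure, from 0 (fully open) to 1 (shut), set as the call begins (left out, the last holds). The fingers move at their own pace and stop on an object; the grip force is fixed at half the most. Time passes only in rows, so rows that repeat a pose let the fingers close. It gives the time, the measured TCP pose, the force, the opening and the grip force at its end, in the units of the state.
- state(): the state, without advancing time (a new reading comes with each control period).
- read_camera(name): name is "side" or "top"; returns a dict with "img" (420x560x3 uint8, blue, green, red), "vertical_fov" (degrees; the focal length in pixels is half the picture's height over the tangent of half this angle, whatever the lens; pixels are square), "cx", "cy" (the principal point, pixels), "k1" (the pictures are not rectified: a ray, as slopes to the right and down, at radius r is drawn at 1 + k1 r^2 times it, then the intrinsics apply), "extrinsics" (4x4, takes a point from camera to world coordinates). Camera axes: x right, y up, looking along -z (the intrinsics and any distortion apply to the point x, -y, -z); pixel columns grow to the right and rows downward; lengths in mm; the calibration is good to about 2 mm. A picture is of the moment at which its call begins. There is no depth.
- job_done(): hands the job in; it is judged then, once.
Trained networks look in a picture, given as the dict that the camera call returned (one of the last four; its "shot" number tells which), for a name from the list of things; names that differ only in an ending like _2 or _b are one class to them, and where a whole thing is asked for, a point or a joint stands for the part that bears it (a point fixed in the world has none). Each returns a list of dicts, best first, with "p" (0 to 1); they miss things now and then, are a little off and sometimes report something else, mostly with a low value. They report only what shows in the picture. A call takes as long as a camera call. They do not tell look-alikes from the thing itself.
- cut_out(name, picture): "region" (420x560 bool, what is visible of it) and "box" ([left, top, right, bottom] in pixels, round what is visible of it).
The state is a dict: "t": time; "joints": joint angles; "qvel": joint speeds; "tau": joint torques, N m; "eef_pos": TCP position; "tcp_rot": TCP orientation; "ft_force": force on the tool from outside, world axes, zero at the start; "moment": the same for the moment, N m; "opening": opening from 0.0 (shut) to 1.0 (fully open); "grip_force": force on a finger pad.
Only numpy, scipy, OpenCV 4.12 (cv2) and the standard library are available. Lean on these libraries where they do the work, as an engineer would, in place of code of your own. Each camera call takes 0.05 s, during which the arm holds its last target. There are 200 camera calls.

TASK

Load the two long black packing blocks onto the small spring-loaded lift: lay one flat in the middle of the platform, lengthwise along its longer side, let the platform sink under it, then lay the other squarely on top of it. Set them down gently so that the platform never bottoms out, and leave the short black block where it is.

Things in the scene. Friction and masses are not known exactly. Their poses are not given: they have to be found in the camera images.
- block_a: one of two identical long black steel packing blocks, 28 x 75 x 24 mm (x, y, z), 0.4 kg give or take 15 percent, lying flat on the table. Origin: centre of its underside; y runs along its length, z up. It is gripped across its 28 mm width (x). Either of the two may go first.
- block_b: one of two identical long black steel packing blocks, 28 x 75 x 24 mm (x, y, z), 0.4 kg give or take 15 percent, lying flat on the table. Origin: centre of its underside; y runs along its length, z up. It is gripped across its 28 mm width (x). The twin of block_a.
- short_block: short black steel block, 28 x 42 x 24 mm, of the same width and height as the long ones but not wanted; it stays where it lies. Origin: centre of its underside, y along its 42 mm length. It and the two long blocks change places from start to start.
- platform_top (a point): Centre of the top face of the lift's bright metal platform, 124 (x) x 100 mm (y), z up. Four guide posts at x +-57, y +-47 mm, 118 mm tall; base fixed, 130 x 110 mm. Empty, it is 110 mm above the table; it stays level and sinks straight down on a damped spring, 150 N/m after the first 0.5 N: about 23 mm under one block, 49 under two, settling in about 1 s; bottom stop 70 mm down.
Mind the look-alikes: they are no part of the job. What is shaped like the block_a but purple or turquoise is not meant.

How it is judged:
By the outcome, as a careful person would: the job done as asked, in the order asked, and still so for the second after the job is handed in, with the robot touching nothing.
It also fails if it takes over 56 s, if anything falls off the work surface, if the arm or the gripper's body presses on something with over 40 N, if the wrist force passes 120 N, or if a joint passes its speed limit or range.

## Working session

There is one attempt and no reset: what is moved stays moved. The work goes in short steps, Python scripts to look and compute and a tool call to move; the robot and the scene stay as the last step left them, time stands still between calls to the robot, and variables do not carry over. Pictures are saved under pics/ and viewed, at most 10 in all, crops included, and the job is handed in when it is done.

Besides the shell and the picture viewer there is one more tool, called after ">>>" by a JSON object that holds its "api" and its "payload", one argument or row to a line. jog_arm: Moves the arm, as the interface text tells. Its arguments: {"type":"object","properties":{"motion":{"type":"array"},"grip":{"type":"number"}},"required":["motion"]}

```bash
mkdir -p pics; cat > h.py <<'E'
import numpy as np, cv2
from cell import *
def cam(p):
    h=p["img"].shape[0]; f=h/2/np.tan(np.radians(p["vertical_fov"])/2); return f
def proj(p,X):
    X=np.atleast_2d(np.asarray(X,float)); T=np.linalg.inv(np.array(p["extrinsics"])); c=X@T[:3,:3].T+T[:3,3]
    s=np.c_[c[:,0]/-c[:,2],-c[:,1]/-c[:,2]]; r=(s**2).sum(1,keepdims=True); s=s*(1+p["k1"]*r)
    return s*cam(p)+[p["cx"],p["cy"]]
def ray(p,uv,z):
    uv=np.atleast_2d(np.asarray(uv,float)); d=(uv-[p["cx"],p["cy"]])/cam(p); s=d.copy()
    for _ in range(20): s=d/(1+p["k1"]*(s**2).sum(1,keepdims=True))
    E=np.array(p["extrinsics"]); D=np.c_[s[:,0],-s[:,1],-np.ones(len(s))]@E[:3,:3].T; o=E[:3,3]
    return o+D*((z-o[2])/D[:,2])[:,None]
E
python3 - <<'E'
from h import *
s=state();print(s["t"],s["eef_pos"],s["tcp_rot"],s["ft_force"])
for n in("top","side"):
    p=read_camera(n); cv2.imwrite(f"pics/{n}0.png",p["img"]); print(n,p["vertical_fov"],p["k1"],p["cx"],p["cy"],np.round(p["extrinsics"],3).tolist())
    for o in("block_a","short_block","platform_top"):
        for d in cut_out(o,p):
            r=d["region"]; c,sz,a=cv2.minAreaRect(np.argwhere(r)[:,::-1].astype(np.float32))
            print(o,round(d["p"],2),d["box"],np.round(c),np.round(sz),round(a),p["img"][r].mean(0).round(), ray(p,c,24 if o!="platform_top" else 110).round(1)[0])
E
```

```text
0.0 [ 210.04404096 -588.40823864  239.08168584] [-3.14052417e+00 -1.19949530e-04  3.42791490e-01] [ 0.27278708  0.67744665 -0.38677187]
top 46.51163831299461 -0.17603474879948008 277.57792724123067 211.44497366116747 [[0.007, 0.997, -0.078, 427.25], [-0.999, 0.004, -0.035, -74.467], [-0.035, 0.078, 0.996, 998.169], [0.0, 0.0, 0.0, 1.0]]
block_a 0.8 [306.1, 120.4, 345.1, 151.9] [325. 135.] [38. 16.] 29 [130. 142.  21.] [ 659.4 -135.6   24. ]
block_a 0.79 [372.0, 215.7, 395.1, 250.9] [382. 233.] [38. 16.] 84 [34. 39. 42.] [ 461.9 -249.3   24. ]
block_a 0.68 [171.1, 280.2, 212.6, 306.9] [190. 294.] [15. 39.] 62 [131.  60. 123.] [336.4 134.4  24. ]
block_a 0.62 [317.0, 249.1, 361.2, 269.7] [337. 260.] [15. 39.] 81 [140.  58. 124.] [ 407.8 -157.6   24. ]
block_a 0.6 [270.2, 221.8, 284.9, 257.5] [278. 240.] [37. 14.] 90 [38. 39. 42.] [445.4 -41.   24. ]
short_block 0.92 [372.0, 125.8, 389.2, 150.6] [380. 137.] [22. 16.] 82 [21. 30. 35.] [ 657.2 -247.5   24. ]
side 57.57740688098901 -0.10937326916153446 277.4049747326449 213.04576306587694 [[-0.983, 0.095, -0.159, 390.266], [-0.185, -0.472, 0.862, 676.34], [0.007, 0.877, 0.481, 487.478], [0.0, 0.0, 0.0, 1.0]]
block_a 0.85 [323.7, 210.9, 339.1, 234.2] [331. 222.] [22. 12.] 81 [122.  56. 109.] [ 407.9 -138.    24. ]
block_a 0.84 [293.2, 236.8, 327.0, 255.0] [310. 246.] [35. 16.] 4 [36. 47. 52.] [445.6 -22.2  24. ]
block_a 0.63 [296.1, 197.6, 330.7, 209.4] [312. 203.] [14. 29.] 90 [36. 55. 65.] [ 462.  -227.4   24. ]
block_a 0.62 [348.3, 285.6, 379.3, 327.0] [361. 305.] [43. 20.] 58 [123.  62. 114.] [334.6 149.1  24. ]
short_block 0.64 [233.5, 189.2, 248.4, 203.9] [242. 196.] [ 9. 16.] 90 [27. 31. 34.] [ 655.5 -227.8   24. ]
platform_top 0.94 [184.7, 200.3, 251.7, 243.8] [218. 222.] [67. 43.] 3 [165. 163. 167.] [623.4  59.6 110. ]
```

View pics/top0.png

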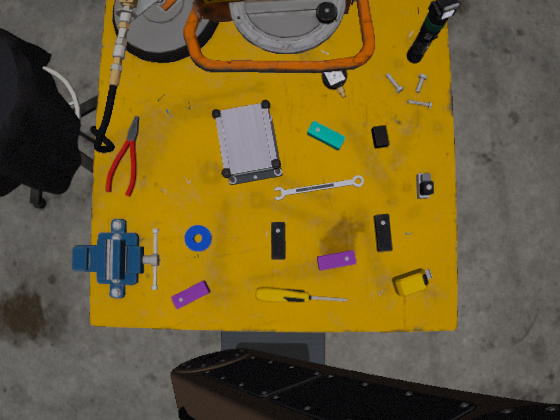

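View pics/side0.png

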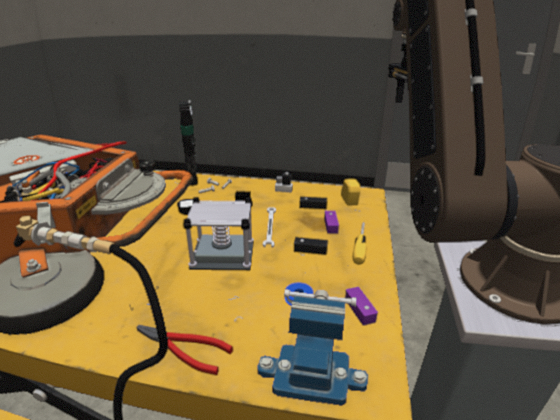

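Candidates for the long black block (top view): black at (278,240) and (382,233), short black at (380,137), turquoise at (325,135), purple at (337,260) and (190,294). I choose the first two black ones. Next I fit their poses and check in a close crop.

```bash
cat >> h.py <<'E'
from scipy.optimize import minimize
def box(x,y,a,w,l,z0,z1):
    c,s=np.cos(a),np.sin(a); q=np.array([[-w,-l],[w,-l],[w,l],[-w,l]])/2@np.array([[c,s],[-s,c]])+[x,y]
    return np.vstack([np.c_[q,np.full(4,z)] for z in(z0,z1)])
def hull(p,P): return cv2.convexHull(proj(p,P).astype(np.float32))
def iou(p,m,P,box4,k=6):
    x0,y0,x1,y1=box4; M=np.zeros(((y1-y0)*k,(x1-x0)*k),np.uint8)
    cv2.fillPoly(M,[np.round((hull(p,P)+0.5-[x0,y0])*k*16).astype(np.int32)],1,shift=4)
    A=cv2.resize(m[y0:y1,x0:x1].astype(np.float32),None,fx=k,fy=k,interpolation=cv2.INTER_LINEAR)>.5
    return (M&A).sum()/max(1,(M|A).sum())
def fit(ms,x0,w,l,z0,z1):
    bs=[]
    for p,m in ms:
        h=hull(p,box(*x0,w,l,z0,z1))[:,0]; a=np.floor(h.min(0)-12); b=np.ceil(h.max(0)+12)
        bs.append([int(v) for v in(*a,*b)])
    f=lambda v:-sum(iou(p,m,box(*v,w,l,z0,z1),b) for (p,m),b in zip(ms,bs))
    r=minimize(f,x0,method="Nelder-Mead",options=dict(initial_simplex=np.array([x0]*4)+np.array([[0,0,0],[6,0,0],[0,6,0],[0,0,.15]])))
    return r.x,-r.fun
E
python3 - <<'E'
from h import *
P={n:read_camera(n) for n in("top","side")}
R={n:cut_out("block_a",P[n]) for n in P}
def mask(n,c):
    d=min(R[n],key=lambda d:np.hypot(*(np.array(d["box"]).reshape(2,2).mean(0)-c))); return d["region"]
out=[]
for x0,ct,cs in(([445,-40,1.57],(278,240),(310,246)),([462,-248,1.45],(383,233),(312,203))):
    m=[(P["top"],mask("top",ct)),(P["side"],mask("side",cs))]
    for sub in(m,m[:1],m[1:]): v,s=fit(sub,x0,28,75,0,24); print(np.round(v,3),round(s,3))
    out.append(fit(m,x0,28,75,0,24)[0])
t=P["top"]; k=5
print("post",ray(t,[(216,113),(266,104),(276,174),(227,178)],118).round(1).tolist())
def crop(n,x0,y0,x1,y1,k): return cv2.resize(P[n]["img"][y0:y1,x0:x1],None,fx=k,fy=k,interpolation=cv2.INTER_CUBIC)
cv2.imwrite("pics/c1.png",np.hstack([crop("top",205,95,290,190,6)[:570],cv2.resize(crop("top",262,205,400,275,2),(276,140)).repeat(1,0) if 0 else np.zeros((570,1,3),np.uint8)]))
b=crop("top",262,205,402,265,5)
v=crop("top",205,95,285,190,4)
s=crop("side",175,190,260,275,4)
H=max(v.shape[0],s.shape[0]); pad=lambda i:cv2.copyMakeBorder(i,0,H-i.shape[0],0,0,cv2.BORDER_CONSTANT)
c=np.hstack([pad(v),pad(s)]); b=cv2.resize(crop("top",262,125,402,265,1),None,fx=1,fy=1)
bb=crop("top",262,215,402,260,4); bb=cv2.copyMakeBorder(bb,0,0,0,c.shape[1]-bb.shape[1],cv2.BORDER_CONSTANT)
cv2.imwrite("pics/c1.png",np.vstack([c,bb])); print(c.shape,bb.shape)
E
```

```text
[445.754 -40.399   1.598] 1.828
[445.879 -40.089   1.587] 0.946
[446.484 -43.041   1.619] 0.904
[ 462.85  -251.965    1.657] 1.721
[ 463.307 -252.066    1.669] 0.906
[ 461.638 -252.289    1.628] 0.817
post [[679.8, 72.9, 118.0], [696.3, -20.3, 118.0], [564.5, -39.8, 118.0], [557.2, 49.8, 118.0]]
(380, 660, 3) (180, 660, 3)
```

View pics/c1.png

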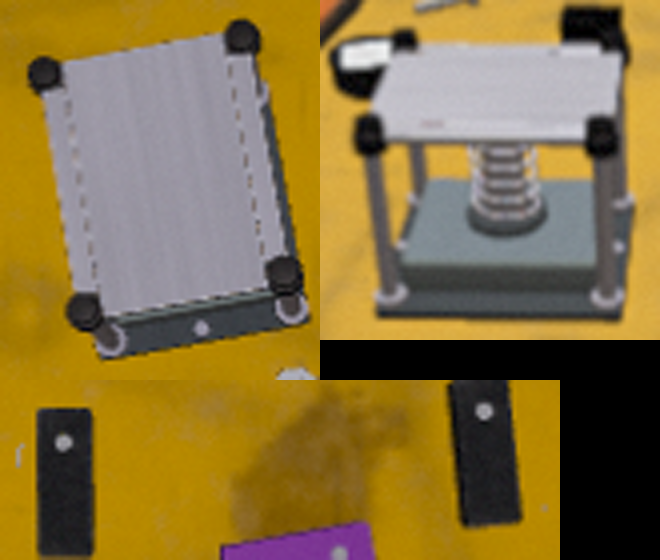

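The crop shows two equal long black blocks (top picture (278,240) and (383,233)), and the lift with knobbed posts at about (216,113), (265,104), (276,163), (226,172). Next I fit the lift pose from the posts in both views.

```bash
python3 - <<'E'
from h import *
from scipy.optimize import least_squares
t=read_camera("top"); s=read_camera("side")
T=np.array([(216,113.2),(265.3,104.2),(275.8,162.8),(226.1,172.2)]); S=np.array([(195.6,200.5),(187.3,223.5),(245,223.7)])
L=np.array([[57,47],[57,-47],[-57,-47],[-57,47]])
def pts(v): 
    c,n=np.cos(v[2]),np.sin(v[2]); return np.c_[L@np.array([[c,n],[-n,c]])+v[:2],np.full(4,v[3])]
for nm,u in(("both",3),("top",1),("side",2)):
    def f(v):
        q=pts(v); a=(proj(t,q)-T).ravel(); b=(proj(s,q)[[1,0,3]]-S).ravel()
        b=(proj(s,q[[1,0,3]])-S).ravel()
        return np.r_[a if u&1 else [],b if u&2 else [],(v[3]-115)/10]
    r=least_squares(f,[625,15,.17,115]); print(nm,r.x.round(3),r.fun.round(1))
    if u==3: v=r.x
# platform region check in side
d=cut_out("platform_top",s)[0]; vv,sc=fit([(s,d["region"])],v[:3],124,100,109,110); print(vv.round(3),sc)
st=state(); print(st["t"],st["eef_pos"],st["tcp_rot"])
E
```

```text
both [6.34102e+02 1.74930e+01 1.86000e-01 1.09712e+02] [ 0.1  0.2 -0.2 -0.2  0.1 -0.  -0.2 -0.1  0.4  0.8 -0.2 -0.5 -0.1 -0.3
 -0.5]
top [6.33374e+02 1.71240e+01 1.84000e-01 1.12688e+02] [ 0.   0.1 -0.  -0.2  0.2  0.1 -0.2  0.  -0.2]
side [6.31529e+02 2.42210e+01 1.87000e-01 1.13643e+02] [ 0.2  0.7 -0.5 -0.4  0.3 -0.2 -0.1]
[6.33747e+02 2.35290e+01 1.42000e-01] 0.8002624174017515
0.75 [ 210.1004635  -588.6555062   239.68217559] [3.14144603e+00 1.00964883e-05 3.42743986e-01]
```

```bash
cat >> h.py <<'E'
def to(x,y,z,yaw,frm=None):
    if frm is None:
        s=state(); e=s["eef_pos"]; frm=[*e,s["tcp_rot"][2]]; print("t",s["t"],np.round(frm,3),np.round(s["ft_force"],2),s["opening"],s["grip_force"])
    dx,dy,dz=np.array([x,y,z])-frm[:3]; c,n=np.cos(frm[3]),np.sin(frm[3])
    print([round(c*dx+n*dy,1),round(n*dx-c*dy,1),round(-dz,1)],round(frm[3]-yaw,3))
E
python3 -c "
from h import *
to(463,-252,120,.09)"
```

```text
t 0.75 [ 2.10100e+02 -5.88656e+02  2.39682e+02  3.43000e-01] [-0.43 -0.53  0.1 ] 0.9996744125877411 0.0
[np.float64(351.3), np.float64(-232.1), np.float64(119.7)] 0.253
```

>>> {"api": "jog_arm", "payload": {
  "motion": [
    [[351, -232, 120], 0.253],
    [[351, -232, 120], 0.253],
    [[351, -232, 120], 0.253],
    [[351, -232, 120], 0.253],
    [[351, -232, 120], 0.253]
  ],
  "grip": 0.2
}}

```text
t: 1.25
eef_pos: [355.3, -394.9, 170.8]
tcp_rot: [3.141, -0.0, 0.089]
ft_force: [0.8, -0.7, -0.2]
opening: 0.804
grip_force: 0.0
```

>>> {"api": "jog_arm", "payload": {
  "motion": [
    [[120, -133, 51], 0],
    [[120, -133, 51], 0],
    [[120, -133, 51], 0],
    [[120, -133, 51], 0],
    [[120, -133, 51], 0]
  ]
}}

```text
t: 1.75
eef_pos: [463.5, -249.9, 119.0]
tcp_rot: [-3.14, 0.001, 0.094]
ft_force: [-0.0, -0.1, 0.7]
opening: 0.8
grip_force: 0.0
```

```bash
python3 - <<'E'
from h import *
p=read_camera("top"); s=read_camera("side"); cv2.imwrite("pics/s1.png",s["img"][150:300,220:420].repeat(4,0).repeat(4,1))
for n,q in(("top",p),("side",s)):
  for d in cut_out("block_a",q): print(n,d["box"],q["img"][d["region"]].mean(0).round())
to(463,-252,28,.09)
E
```

```text
top [315.4, 248.1, 356.9, 270.9] [183.  77. 162.]
top [270.0, 221.0, 285.4, 256.9] [50. 57. 62.]
top [306.3, 122.1, 344.5, 151.0] [175. 186.  20.]
side [348.4, 284.6, 376.0, 326.3] [122.  62. 113.]
side [325.8, 212.5, 336.9, 234.0] [119.  60. 111.]
side [296.6, 239.1, 328.5, 254.3] [35. 43. 48.]
side [298.4, 198.1, 328.7, 210.2] [34. 48. 55.]
t 1.95 [ 4.61801e+02 -2.53881e+02  1.20374e+02  8.90000e-02] [-0.27 -0.46  0.49] 0.7944385280333501 0.0
[np.float64(1.4), np.float64(-1.8), np.float64(92.4)] -0.001
```

View pics/s1.png

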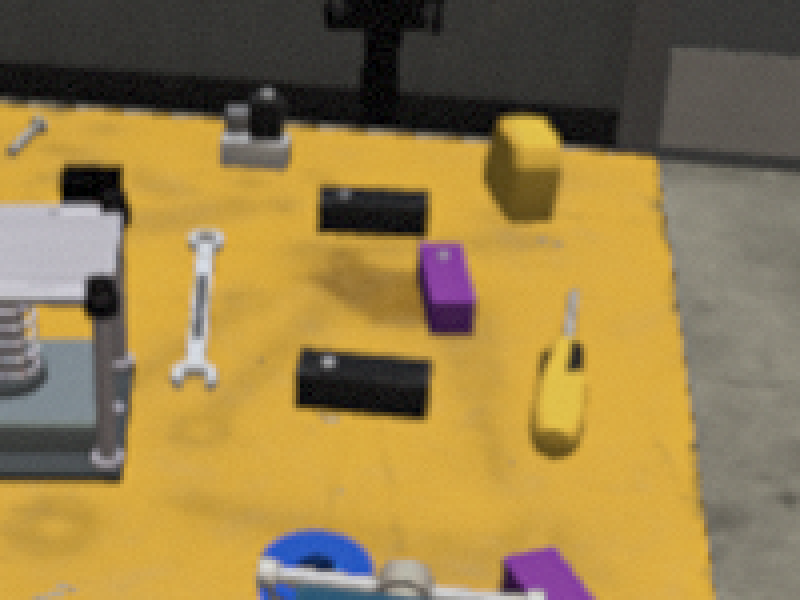

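The side crop shows the finger edge-on at about (315,175), directly above block B (312,203), with nothing in the way. Descending.

>>> {"api": "jog_arm", "payload": {
  "motion": [
    [[0, 0, 40], 0],
    [[0, 0, 70], 0],
    [[0, 0, 85], 0],
    [[0, 0, 90], 0],
    [[0, 0, 90], 0]
  ]
}}

```text
t: 2.45
eef_pos: [461.6, -254.0, 30.0]
tcp_rot: [-3.141, 0.0, 0.088]
ft_force: [0.3, 0.2, 1.0]
opening: 0.798
grip_force: 0.0
```

>>> {"api": "jog_arm", "payload": {
  "motion": [
    [[0, 0, 0], 0],
    [[0, 0, 0], 0],
    [[0, 0, 0], 0]
  ]
}}

```text
t: 2.75
eef_pos: [462.3, -253.4, 30.9]
tcp_rot: [3.141, -0.001, 0.09]
ft_force: [0.7, 0.3, 0.6]
opening: 0.804
grip_force: 0.0
```

>>> {"api": "jog_arm", "payload": {
  "motion": [
    [[1, -1, 2.5], 0],
    [[1, -1, 2.5], 0],
    [[1, -1, 2.5], 0]
  ]
}}

```text
t: 3.05
eef_pos: [463.0, -252.0, 27.6]
tcp_rot: [3.142, 0.0, 0.09]
ft_force: [0.5, 0.9, 0.4]
opening: 0.801
grip_force: 0.0
```

>>> {"api": "jog_arm", "payload": {
  "motion": [
    [[0, 0, 0], 0],
    [[0, 0, 0], 0],
    [[0, 0, 0], 0],
    [[0, 0, 0], 0],
    [[0, 0, 0], 0]
  ],
  "grip": 1
}}

```text
t: 3.55
eef_pos: [462.9, -252.1, 27.6]
tcp_rot: [3.142, 0.0, 0.09]
ft_force: [0.1, 1.0, 0.6]
opening: 0.436
grip_force: 0.0
```

>>> {"api": "jog_arm", "payload": {
  "motion": [
    [[0, 0, 0], 0],
    [[0, 0, 0], 0],
    [[0, 0, 0], 0],
    [[0, 0, 0], 0],
    [[0, 0, 0], 0]
  ]
}}

```text
t: 4.05
eef_pos: [462.9, -252.1, 27.6]
tcp_rot: [3.142, 0.0, 0.09]
ft_force: [-0.7, 0.2, 0.5]
opening: 0.295
grip_force: 30.0
```

>>> {"api": "jog_arm", "payload": {
  "motion": [
    [[0, 0, -15], 0],
    [[0, 0, -50], 0],
    [[0, 0, -95], 0],
    [[0, 0, -135], 0],
    [[0, 0, -150], 0]
  ]
}}

```text
t: 4.55
eef_pos: [463.6, -252.5, 180.9]
tcp_rot: [3.139, -0.003, 0.09]
ft_force: [1.0, 0.3, -4.2]
opening: 0.294
grip_force: 30.0
```

>>> {"api": "jog_arm", "payload": {
  "motion": [
    [[0, 0, 0], 0],
    [[0, 0, 0], 0],
    [[0, 0, 0], 0]
  ]
}}

```text
t: 4.85
eef_pos: [462.4, -251.7, 176.0]
tcp_rot: [-3.14, 0.002, 0.09]
ft_force: [0.4, 0.4, -4.9]
opening: 0.295
grip_force: 30.0
```

```bash
python3 - <<'E'
from h import *
to(633.5,17.5,180,.185)
s=read_camera("side"); t=read_camera("top"); st=state()
for n,q in(("top",t),("side",s)):
  for d in cut_out("block_a",q):
    r=d["region"]
    if q["img"][r].max(1).mean()<75: print(n,d["box"],d["p"])
e=np.array(st["eef_pos"]); print(proj(s,[e-[0,0,15.6]]).round(1), st["ft_force"],st["moment"])
cv2.imwrite("pics/s2.png",cv2.resize(s["img"][100:250,210:410],None,fx=4,fy=4,interpolation=cv2.INTER_CUBIC))
E
```

```text
t 4.85 [ 4.62376e+02 -2.51711e+02  1.76025e+02  9.00000e-02] [ 0.44  0.43 -4.94] 0.2946799362831229 29.998966455459595
[np.float64(194.6), np.float64(-252.8), np.float64(-4.0)] -0.095
top [269.9, 219.2, 285.7, 258.6] 0.59
side [301.2, 146.9, 332.8, 159.8] 0.69
side [293.5, 238.1, 327.3, 253.8] 0.68
[[316. 151.]] [-0.42582234  0.22899199 -4.21211838] [ 0.04446192 -0.02470561 -0.03125892]
```

View pics/s2.png

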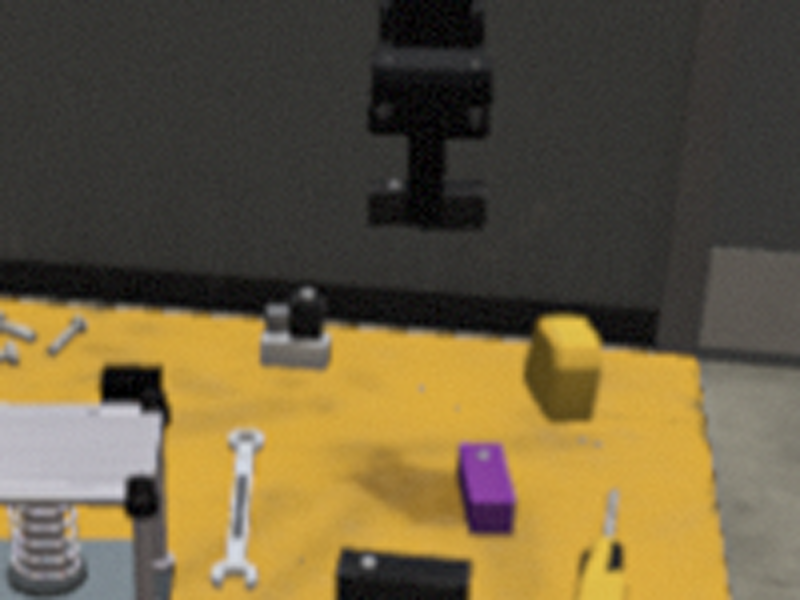

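Block B hangs level, centred in the fingers at about (316,151) in the side picture. Now to the lift.

>>> {"api": "jog_arm", "payload": {
  "motion": [
    [[30, -38, -3], 0],
    [[60, -77, -3], 0],
    [[90, -116, -3], -0.05],
    [[120, -155, -3], -0.095],
    [[150, -194, -3], -0.095]
  ]
}}

```text
t: 5.55
eef_pos: [595.7, -43.5, 180.0]
tcp_rot: [-3.141, 0.001, 0.186]
ft_force: [0.7, -0.5, -4.7]
opening: 0.292
grip_force: 30.0
```

>>> {"api": "jog_arm", "payload": {
  "motion": [
    [[0, 0, 0], 0],
    [[0, 0, 0], 0]
  ]
}}

```text
t: 5.75
eef_pos: [594.9, -44.3, 179.7]
tcp_rot: [-3.141, 0.001, 0.187]
ft_force: [-0.9, -0.7, -4.1]
opening: 0.291
grip_force: 30.0
```

```bash
python3 -c "
from h import *
to(633.5,17.5,160,.185)"
```

```text
t 5.75 [ 5.94871e+02 -4.43180e+01  1.79651e+02  1.87000e-01] [-0.92 -0.65 -4.12] 0.29132158853671547 29.999016523361206
[np.float64(49.5), np.float64(-53.6), np.float64(19.7)] 0.002
```

>>> {"api": "jog_arm", "payload": {
  "motion": [
    [[20, -21, 0], 0],
    [[38, -41, 0], 0],
    [[49.5, -53.5, 0], 0],
    [[49.5, -53.5, 10], 0],
    [[49.5, -53.5, 20], 0]
  ]
}}

```text
t: 6.25
eef_pos: [633.2, 15.5, 159.6]
tcp_rot: [3.141, 0.001, 0.185]
ft_force: [-0.8, -0.1, -3.5]
opening: 0.297
grip_force: 30.0
```

>>> {"api": "jog_arm", "payload": {
  "motion": [
    [[0, 0, 0], 0],
    [[0, 0, 0], 0],
    [[0, 0, 0], 0]
  ]
}}

```text
t: 6.55
eef_pos: [633.7, 15.7, 160.8]
tcp_rot: [3.141, -0.0, 0.184]
ft_force: [-0.0, -0.2, -3.4]
opening: 0.293
grip_force: 30.0
```

```bash
python3 - <<'E'
from h import *
to(633.5,17.5,137.6,.185)
st=state(); e=np.array(st["eef_pos"])
t=read_camera("top"); s=read_camera("side")
f=lambda i,x0,y0,x1,y1,k:cv2.resize(i[y0:y1,x0:x1],None,fx=k,fy=k,interpolation=cv2.INTER_CUBIC)
for q,cl in((t,0),(s,1)):
    im=q["img"]
    if cl:
        h=hull(q,box(e[0],e[1],.185+np.pi/2,28,75,e[2]-27.6,e[2]-3.6)); cv2.polylines(im:=im.copy(),[np.round(h*16).astype(np.int32)],True,(0,0,255),1,shift=4); S=im
T=f(t["img"],195,85,295,195,4); S=f(S,165,160,265,270,4); cv2.imwrite("pics/p1.png",np.hstack([T,S]))
E
```

```text
t 6.55 [6.33703e+02 1.56590e+01 1.60788e+02 1.84000e-01] [-0.01 -0.17 -3.43] 0.29283182303813743 29.999028146266937
[np.float64(0.1), np.float64(-1.8), np.float64(23.2)] -0.001
```

View pics/p1.png

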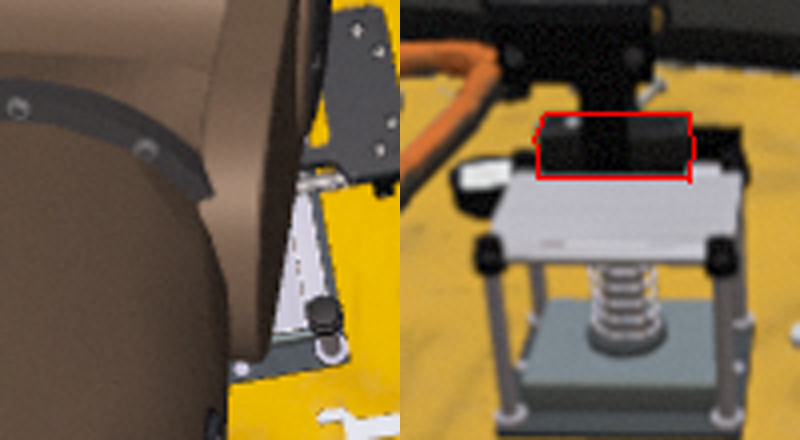

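The block's outline matches the model in the side picture, above the platform centre. Lowering.

>>> {"api": "jog_arm", "payload": {
  "motion": [
    [[0, -1.8, 7], 0],
    [[0, -1.8, 13], 0],
    [[0, -1.8, 18], 0],
    [[0, -1.8, 21], 0],
    [[0, -1.8, 23], 0]
  ]
}}

```text
t: 7.15
eef_pos: [633.3, 18.1, 137.0]
tcp_rot: [-3.142, 0.001, 0.185]
ft_force: [-1.5, 0.6, -2.7]
opening: 0.29
grip_force: 30.0
```

>>> {"api": "jog_arm", "payload": {
  "motion": [
    [[0, 0, 2], 0],
    [[0, 0, 4], 0],
    [[0, 0, 6], 0],
    [[0, 0, 8], 0],
    [[0, 0, 10], 0]
  ]
}}

```text
t: 7.65
eef_pos: [633.4, 18.0, 127.5]
tcp_rot: [3.141, -0.0, 0.185]
ft_force: [-1.0, -0.2, -1.5]
opening: 0.291
grip_force: 30.0
```

>>> {"api": "jog_arm", "payload": {
  "motion": [
    [[0, 0, 2], 0],
    [[0, 0, 4], 0],
    [[0, 0, 6], 0],
    [[0, 0, 8], 0],
    [[0, 0, 9], 0]
  ]
}}

```text
t: 8.15
eef_pos: [633.5, 18.0, 118.4]
tcp_rot: [3.141, -0.0, 0.185]
ft_force: [-0.3, 0.5, -0.5]
opening: 0.294
grip_force: 30.0
```

>>> {"api": "jog_arm", "payload": {
  "motion": [
    [[0, 0, 0], 0],
    [[0, 0, 0], 0],
    [[0, 0, 0], 0],
    [[0, 0, 0], 0],
    [[0, 0, 0], 0]
  ]
}}

```text
t: 8.65
eef_pos: [633.5, 18.0, 118.6]
tcp_rot: [3.141, -0.0, 0.185]
ft_force: [-0.3, 1.3, -0.2]
opening: 0.293
grip_force: 30.0
```

>>> {"api": "jog_arm", "payload": {
  "motion": [
    [[0, 0, 1], 0],
    [[0, 0, 2], 0],
    [[0, 0, 2], 0],
    [[0, 0, 2], 0]
  ]
}}

```text
t: 9.05
eef_pos: [633.5, 18.0, 116.5]
tcp_rot: [3.141, -0.0, 0.185]
ft_force: [-0.5, -0.1, 0.9]
opening: 0.292
grip_force: 30.0
```

>>> {"api": "jog_arm", "payload": {
  "motion": [
    [[0, 0, 0], 0],
    [[0, 0, 0], 0],
    [[0, 0, 0], 0],
    [[0, 0, 0], 0],
    [[0, 0, 0], 0]
  ],
  "grip": 0.45
}}

```text
t: 9.55
eef_pos: [633.5, 18.0, 116.6]
tcp_rot: [3.141, -0.0, 0.185]
ft_force: [0.7, 0.4, -0.3]
opening: 0.545
grip_force: 0.0
```

>>> {"api": "jog_arm", "payload": {
  "motion": [
    [[0, 0, -5], 0],
    [[0, 0, -15], 0],
    [[0, 0, -40], 0],
    [[0, 0, -75], 0],
    [[0, 0, -100], 0]
  ]
}}

```text
t: 10.05
eef_pos: [633.7, 18.0, 219.5]
tcp_rot: [3.141, -0.002, 0.185]
ft_force: [-0.5, -0.5, -0.3]
opening: 0.549
grip_force: 0.0
```

Now to block A (446, -40, tool yaw about 0.02).

```bash
python3 -c "
from h import *
to(446,-40.4,120,.02,[633.5,18,216.6,.185])"
```

```text
[np.float64(-195.0), np.float64(22.9), np.float64(96.6)] 0.165
```

>>> {"api": "jog_arm", "payload": {
  "motion": [
    [[-40, 5, 0], 0],
    [[-85, 10, 10], 0],
    [[-130, 15, 40], 0.08],
    [[-170, 20, 75], 0.165],
    [[-195, 23, 96], 0.165]
  ]
}}

```text
t: 10.55
eef_pos: [444.1, -40.6, 120.6]
tcp_rot: [3.141, -0.001, 0.017]
ft_force: [0.7, -0.7, -0.9]
opening: 0.551
grip_force: 0.0
```

>>> {"api": "jog_arm", "payload": {
  "motion": [
    [[0, 0, 0], 0],
    [[0, 0, 0], 0],
    [[0, 0, 0], 0]
  ]
}}

```text
t: 10.85
eef_pos: [447.6, -40.5, 121.6]
tcp_rot: [3.141, -0.003, 0.02]
ft_force: [-0.7, -0.1, 0.3]
opening: 0.55
grip_force: 0.0
```

```bash
python3 - <<'E'
from h import *
to(446,-41,30,.02)
t=read_camera("top"); s=read_camera("side")
for n,q in(("top",t),("side",s)):
  for d in cut_out("block_a",q):
    r=d["region"]
    if q["img"][r].max(1).mean()<90:
        print(n,d["box"],d["p"])
        if n=="side" and d["box"][0]<280: print(fit([(q,r)],[633.5,18,1.756],28,75,87.5,111.5))
cv2.imwrite("pics/p2.png",np.hstack([cv2.resize(q["img"][y:y+110,x:x+100],None,fx=4,fy=4,interpolation=cv2.INTER_CUBIC) for q,x,y in((t,195,85),(s,165,170))]))
E
```

```text
t 10.85 [ 4.47596e+02 -4.05260e+01  1.21592e+02  2.00000e-02] [-0.69 -0.15  0.3 ] 0.5503697200961731 0.0
[np.float64(-1.6), np.float64(0.4), np.float64(91.6)] 0.0
top [237.1, 120.1, 258.9, 161.3] 0.65
side [292.3, 237.5, 329.3, 254.4] 0.81
```

View pics/p2.png

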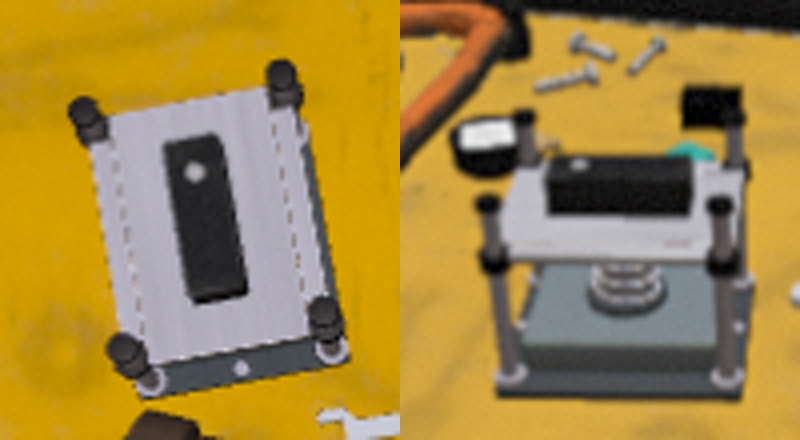

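Block B lies centrally and lengthwise on the sunken platform (top about (246,140), side about (321,...→(320/4+165≈220, 216))). Descending on block A.

>>> {"api": "jog_arm", "payload": {
  "motion": [
    [[-1, 0, 40], 0],
    [[-1, 0, 70], 0],
    [[-1, 0, 85], 0],
    [[-1, 0, 90], 0],
    [[-1, 0, 90], 0]
  ]
}}

```text
t: 11.55
eef_pos: [445.1, -40.3, 30.3]
tcp_rot: [-3.141, 0.001, 0.02]
ft_force: [0.2, 0.3, 0.1]
opening: 0.549
grip_force: 0.0
```

>>> {"api": "jog_arm", "payload": {
  "motion": [
    [[0, 0, 0], 0],
    [[0, 0, 0], 0],
    [[0, 0, 0], 0]
  ]
}}

```text
t: 11.85
eef_pos: [445.3, -40.5, 31.3]
tcp_rot: [3.141, -0.001, 0.02]
ft_force: [0.0, -0.6, -0.4]
opening: 0.547
grip_force: 0.0
```

```bash
python3 - <<'E'
from h import *
to(446,-41,27.6,.02)
t=read_camera("top")
for d in cut_out("block_a",t):
    r=d["region"]
    if t["img"][r].max(1).mean()<90 and d["box"][0]<262:
        for z in(86,88): print(z,fit([(t,r)],[633.5,18,1.756],28,75,z,z+24))
E
```

```text
t 11.85 [ 4.45338e+02 -4.04850e+01  3.12850e+01  2.00000e-02] [ 0.04 -0.57 -0.37] 0.5470461530449159 0.0
[np.float64(0.7), np.float64(0.5), np.float64(3.7)] -0.0
86 (array([633.72157737,  18.86190361,   1.76983318]), np.float64(0.9457639720765004))
88 (array([633.10855647,  18.62521705,   1.77101973]), np.float64(0.9446294240966827))
```

>>> {"api": "jog_arm", "payload": {
  "motion": [
    [[0.5, 0, 2], 0],
    [[0.5, 0, 3.5], 0],
    [[0.5, 0, 3.5], 0]
  ]
}}

```text
t: 12.25
eef_pos: [445.4, -40.4, 26.8]
tcp_rot: [-3.142, 0.0, 0.02]
ft_force: [-0.5, 0.8, -0.0]
opening: 0.55
grip_force: 0.0
```

>>> {"api": "jog_arm", "payload": {
  "motion": [
    [[0, 0, 0], 0],
    [[0, 0, 0], 0],
    [[0, 0, 0], 0],
    [[0, 0, 0], 0],
    [[0, 0, 0], 0]
  ],
  "grip": 1
}}

```text
t: 12.75
eef_pos: [445.5, -40.4, 27.1]
tcp_rot: [3.142, 0.0, 0.02]
ft_force: [0.1, 0.0, 0.1]
opening: 0.29
grip_force: 30.0
```

>>> {"api": "jog_arm", "payload": {
  "motion": [
    [[0, 0, 0], 0],
    [[0, 0, 0], 0],
    [[0, 0, 0], 0]
  ]
}}

```text
t: 13.05
eef_pos: [445.5, -40.4, 27.1]
tcp_rot: [3.141, -0.0, 0.02]
ft_force: [0.5, -1.2, -0.1]
opening: 0.291
grip_force: 30.0
```

>>> {"api": "jog_arm", "payload": {
  "motion": [
    [[0, 0, -15], 0],
    [[0, 0, -50], 0],
    [[0, 0, -95], 0],
    [[0, 0, -135], 0],
    [[0, 0, -153], 0]
  ]
}}

```text
t: 13.55
eef_pos: [445.8, -40.4, 182.9]
tcp_rot: [3.141, -0.003, 0.02]
ft_force: [-0.2, -0.1, -5.1]
opening: 0.289
grip_force: 30.0
```

>>> {"api": "jog_arm", "payload": {
  "motion": [
    [[0, 0, 0], 0],
    [[0, 0, 0], 0],
    [[0, 0, 0], 0]
  ]
}}

```text
t: 13.85
eef_pos: [444.8, -40.2, 178.6]
tcp_rot: [-3.141, 0.003, 0.02]
ft_force: [-0.1, 0.1, -5.5]
opening: 0.289
grip_force: 30.0
```

```bash
python3 - <<'E'
from h import *
to(600,8,170,.19)
s=read_camera("side"); e=np.array(state()["eef_pos"])
for d in cut_out("block_a",s):
    r=d["region"]
    if s["img"][r].max(1).mean()<90:
        b=d["box"]; P=lambda k:np.round([*hull(s,box(e[0]+k,e[1],1.59,28,75,e[2]-27.1,e[2]-3.1))[:,0].min(0),*hull(s,box(e[0]+k,e[1],1.59,28,75,e[2]-27.1,e[2]-3.1))[:,0].max(0)],1)
        print(b,d["p"],P(0),P(5))
E
```

```text
t 13.85 [ 4.44793e+02 -4.02440e+01  1.78556e+02  2.00000e-02] [-0.11  0.14 -5.47] 0.2887914074831184 29.999174773693085
[np.float64(156.1), np.float64(-45.2), np.float64(8.6)] -0.17
[297.8, 177.6, 333.0, 193.2] 0.78 [295.5 174.9 333.7 193.9] [293.1 174.7 331.3 193.7]
[198.2, 211.7, 239.2, 225.6] 0.69 [295.5 174.9 333.7 193.9] [293.1 174.7 331.3 193.7]
```

>>> {"api": "jog_arm", "payload": {
  "motion": [
    [[30, -9, 0], 0],
    [[65, -19, 0], -0.05],
    [[100, -29, 0], -0.1],
    [[130, -38, 0], -0.17],
    [[155, -45, 0], -0.17]
  ]
}}

```text
t: 14.45
eef_pos: [600.7, 8.3, 178.4]
tcp_rot: [-3.141, 0.002, 0.192]
ft_force: [-0.2, 1.0, -4.4]
opening: 0.29
grip_force: 30.0
```

>>> {"api": "jog_arm", "payload": {
  "motion": [
    [[0, 0, 0], 0],
    [[0, 0, 0], 0],
    [[0, 0, 0], 0]
  ]
}}

```text
t: 14.75
eef_pos: [598.5, 7.5, 179.2]
tcp_rot: [-3.141, 0.002, 0.189]
ft_force: [-0.1, 0.5, -3.9]
opening: 0.29
grip_force: 30.0
```

```bash
python3 -c "
from h import *
to(633.5,18.2,160,.19)"
```

```text
t 14.75 [5.98525e+02 7.48000e+00 1.79250e+02 1.89000e-01] [-0.06  0.49 -3.87] 0.29045908922787705 29.998948574066162
[np.float64(36.4), np.float64(-3.9), np.float64(19.2)] -0.001
```

>>> {"api": "jog_arm", "payload": {
  "motion": [
    [[12, -1, 0], 0],
    [[25, -2.5, 0], 0],
    [[33, -3.5, 4], 0],
    [[36, -3.9, 12], 0],
    [[36, -3.9, 19], 0]
  ]
}}

```text
t: 15.25
eef_pos: [634.0, 18.4, 159.9]
tcp_rot: [-3.141, 0.001, 0.19]
ft_force: [-0.9, -0.0, -4.6]
opening: 0.289
grip_force: 30.0
```

>>> {"api": "jog_arm", "payload": {
  "motion": [
    [[0, 0, 3], 0],
    [[0, 0, 6], 0],
    [[0, 0, 6], 0],
    [[0, 0, 6], 0],
    [[0, 0, 6], 0]
  ]
}}

```text
t: 15.75
eef_pos: [634.2, 18.2, 155.4]
tcp_rot: [3.141, -0.0, 0.19]
ft_force: [-0.6, -0.3, -5.4]
opening: 0.29
grip_force: 30.0
```

```bash
python3 - <<'E'
from h import *
to(633.5,18.2,138.6,.19)
s=read_camera("side"); im=s["img"]
cv2.imwrite("pics/p3.png",cv2.resize(im[150:270,150:280],None,fx=5,fy=5,interpolation=cv2.INTER_CUBIC))
E
```

```text
t 15.75 [6.34228e+02 1.82390e+01 1.55356e+02 1.90000e-01] [-0.62 -0.26 -5.45] 0.29029327432528784 29.99917298555374
[np.float64(-0.7), np.float64(-0.1), np.float64(16.8)] -0.0
```

View pics/p3.png

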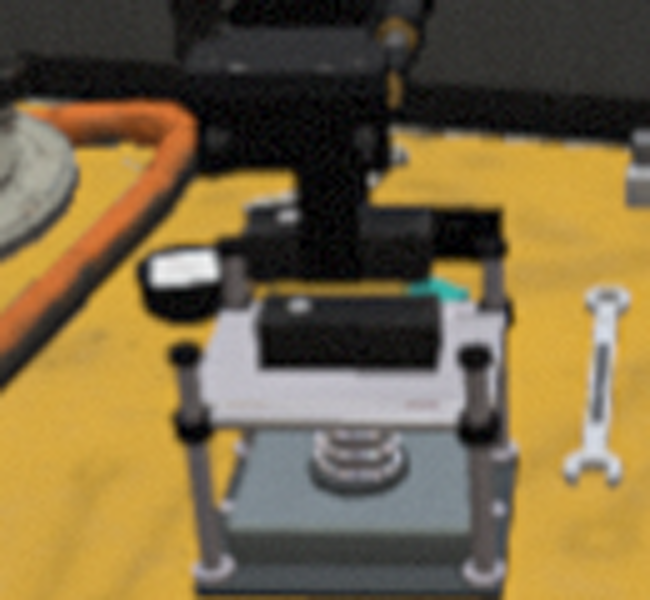

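Held block A is above B; in the crop A's lower edge runs (246→432, 276), B's (261→437, 367). Checking the lengthwise offset.

```bash
python3 - <<'E'
from h import *
s=read_camera("side")
f=lambda u:(np.array(u)+.5)/5-.5+[150,150]
a=ray(s,[f((247,274)),f((432,278))],128.3); b=ray(s,[f((261,367)),f((437,367))],87.)
u=np.array([np.cos(.19),np.sin(.19)])
for q in(a,b): print(q.round(1).tolist(),q[:,:2].mean(0)@u, q[:,:2]@u)
# expected for the model lower near edge at (633.5,18.2)
for d in cut_out("block_a",s):
    if s["img"][d["region"]].max(1).mean()<90: print(d["box"],d["p"])
for e,z in(([634,18.2],128.3),([633.5,18.2],87.5)): h=hull(s,box(*e,1.76,28,75,z,z+24))[:,0]; print(h.min(0).round(1),h.max(0).round(1))
E
```

```text
[[672.4, 28.1, 128.3], [597.2, 16.6, 128.3]] 627.6098813302693 [665.62223861 589.59752405]
[[668.7, 31.9, 87.0], [596.8, 17.3, 87.0]] 626.0180368495104 [662.74410694 589.29196676]
[198.6, 209.9, 236.9, 225.6] 0.75
[198.5, 191.2, 235.5, 209.2] 0.7
[197.9 190.3] [237.4 207.2]
[200.  207.9] [238.4 224.7]
```

>>> {"api": "jog_arm", "payload": {
  "motion": [
    [[-1.2, 0, 4], 0],
    [[-1.2, 0, 8], 0],
    [[-1.2, 0, 11], 0],
    [[-1.2, 0, 13], 0],
    [[-1.2, 0, 15], 0]
  ]
}}

```text
t: 16.4
eef_pos: [633.0, 18.0, 139.7]
tcp_rot: [3.142, 0.0, 0.19]
ft_force: [-0.6, 0.4, -4.1]
opening: 0.294
grip_force: 30.0
```

>>> {"api": "jog_arm", "payload": {
  "motion": [
    [[0, 0, 2], 0],
    [[0, 0, 4], 0],
    [[0, 0, 6], 0],
    [[0, 0, 8], 0],
    [[0, 0, 10], 0]
  ]
}}

```text
t: 16.9
eef_pos: [633.0, 18.0, 130.0]
tcp_rot: [3.141, -0.0, 0.19]
ft_force: [-0.6, 0.2, -2.7]
opening: 0.295
grip_force: 30.0
```

>>> {"api": "jog_arm", "payload": {
  "motion": [
    [[0, 0, 2], 0],
    [[0, 0, 4], 0],
    [[0, 0, 6], 0],
    [[0, 0, 8], 0],
    [[0, 0, 10], 0]
  ]
}}

```text
t: 17.4
eef_pos: [633.1, 18.1, 120.0]
tcp_rot: [3.141, -0.0, 0.19]
ft_force: [-0.2, 0.5, -2.3]
opening: 0.288
grip_force: 30.0
```

>>> {"api": "jog_arm", "payload": {
  "motion": [
    [[0, 0, 1], 0],
    [[0, 0, 2], 0],
    [[0, 0, 3], 0],
    [[0, 0, 3], 0],
    [[0, 0, 3], 0]
  ]
}}

```text
t: 17.9
eef_pos: [633.0, 18.1, 117.1]
tcp_rot: [3.141, -0.0, 0.19]
ft_force: [1.0, 0.3, -1.2]
opening: 0.293
grip_force: 30.0
```

>>> {"api": "jog_arm", "payload": {
  "motion": [
    [[0, 0, 1.5], 0],
    [[0, 0, 3], 0],
    [[0, 0, 4.5], 0],
    [[0, 0, 5], 0],
    [[0, 0, 5], 0]
  ]
}}

```text
t: 18.4
eef_pos: [633.0, 18.1, 112.0]
tcp_rot: [3.142, -0.0, 0.19]
ft_force: [0.4, 0.3, 0.1]
opening: 0.292
grip_force: 30.0
```

>>> {"api": "jog_arm", "payload": {
  "motion": [
    [[0, 0, 0], 0],
    [[0, 0, 0], 0],
    [[0, 0, 0], 0],
    [[0, 0, 0], 0]
  ]
}}

```text
t: 18.8
eef_pos: [633.0, 18.0, 112.1]
tcp_rot: [3.141, -0.0, 0.19]
ft_force: [0.1, 0.4, -0.6]
opening: 0.292
grip_force: 30.0
```

Balanced; release, wait, retreat.

>>> {"api": "jog_arm", "payload": {
  "motion": [
    [[0, 0, 0], 0],
    [[0, 0, 0], 0],
    [[0, 0, 0], 0],
    [[0, 0, 0], 0],
    [[0, 0, 0], 0]
  ],
  "grip": 0.45
}}

```text
t: 19.3
eef_pos: [633.0, 18.0, 112.1]
tcp_rot: [3.142, -0.0, 0.19]
ft_force: [0.2, -0.7, -0.7]
opening: 0.547
grip_force: 0.0
```

>>> {"api": "jog_arm", "payload": {
  "motion": [
    [[0, 0, -5], 0],
    [[0, 0, -15], 0],
    [[0, 0, -40], 0],
    [[0, 0, -75], 0],
    [[0, 0, -100], 0]
  ]
}}

```text
t: 19.8
eef_pos: [633.3, 18.1, 215.0]
tcp_rot: [3.141, -0.002, 0.19]
ft_force: [-0.7, -0.3, 0.3]
opening: 0.549
grip_force: 0.0
```

>>> {"api": "jog_arm", "payload": {
  "motion": [
    [[-40, 0, 0], 0],
    [[-85, 0, 0], 0],
    [[-130, 0, 0], 0],
    [[-165, 0, 0], 0],
    [[-180, 0, 0], 0]
  ]
}}

```text
t: 20.3
eef_pos: [453.6, -16.0, 213.1]
tcp_rot: [3.141, -0.0, 0.189]
ft_force: [1.0, 0.0, -0.1]
opening: 0.551
grip_force: 0.0
```

>>> {"api": "jog_arm", "payload": {
  "motion": [
    [[0, 0, 0], 0],
    [[0, 0, 0], 0],
    [[0, 0, 0], 0],
    [[0, 0, 0], 0],
    [[0, 0, 0], 0]
  ]
}}

```text
t: 20.8
eef_pos: [456.6, -15.8, 211.8]
tcp_rot: [-3.142, 0.0, 0.19]
ft_force: [-0.3, -0.7, 0.4]
opening: 0.551
grip_force: 0.0
```

```bash
python3 - <<'E'
from h import *
t=read_camera("top"); s=read_camera("side")
for d in cut_out("block_a",t): 
    if t["img"][d["region"]].max(1).mean()<90: print(d["box"],fit([(t,d["region"])],[633.5,18,1.76],28,75,85,109))
cv2.imwrite("pics/p4.png",np.hstack([cv2.resize(q["img"][y:y+110,x:x+100],None,fx=4,fy=4,interpolation=cv2.INTER_CUBIC) for q,x,y in((t,195,85),(s,165,170))]))
E
```

```text
[235.7, 119.4, 257.5, 161.0] (array([633.19343761,  18.72106123,   1.76603426]), np.float64(0.9427510507202024))
[246.5, 160.6, 259.3, 163.5] (array([622.38888889,  20.22222222,   1.98777778]), np.float64(0.030716723549488054))
```

View pics/p4.png

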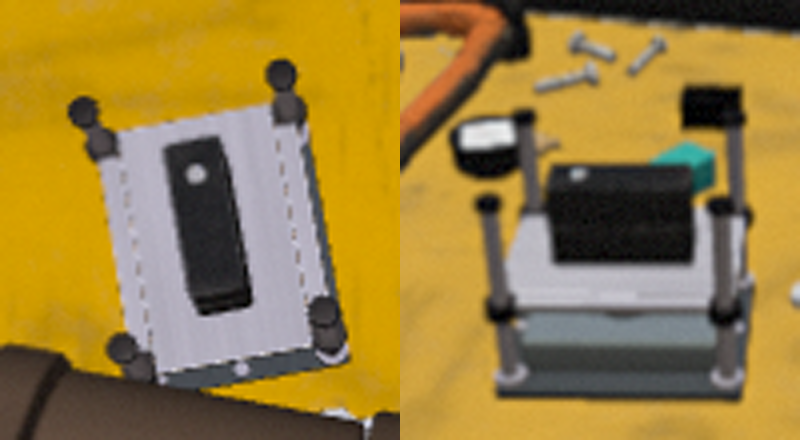

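The picture shows A squarely on B, both central on the level, sunken platform (top about (246,140), side about (220,222)), with the arm clear.

```bash
python3 -c "
from cell import *
print(job_done())"
```

```text
the job is handed in; nothing more can be done
None
```

Both long black blocks are stacked squarely in the middle of the lift, lengthwise along its longer side; the short block was left alone, and I handed the job in at about 21 s of the 56 s allowed.

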